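# Feel which sample boxes are loaded and slide them to the stop

## Robot

A 6-joint arm with a two-finger parallel gripper is mounted at the origin on a cart in front of the work surface, level with it; the furniture and walls round the work are solid. World frame = base frame: x ahead of the robot, y to its left, z up, the work surface at z = 0. Lengths are in m, angles in degrees, forces in N, time in s.
With the tool pointing down it reaches from about 0.4 to 0.825 m from the base axis. Payload 7 kg.
Tool frame: the origin (TCP) lies midway between the tips of the shut fingers; the grasp point (between the pads) lies r.tcp_to_grasp behind it (r.tcp_to_grasp is the distance from the TCP to the grasp point, in m); x points along the fingers, y is the direction in which the jaws open and shut, and the axes are right-handed (so a half turn about x gives the same grasp; the last joint's range is limited). The gripper opens to 88 mm and grips with 3 to 60 N. Pads are 19 mm wide; open, the fingers measure 130 mm over their backs; the gripper's body (78 mm by 193 mm) begins 47 mm behind the grasp point.
Start: joints at [87.897, 20.546, 0.682, 0, -70.136, -16.507], TCP at [0.215, 0.64, 0.227] pointing down, gripper open.
Joint ranges: [-176.03, 176.03], [-82.01, 121.73], [-58.28, 71.71], [-173.87, 95.51], [-174.79, -0.11], [-173.66, 173.66]. Speed limits (degrees/s): [136.94, 136.94, 172.46, 180, 180, 180].

## Interface

Orientations are given as [roll, pitch, yaw] about the fixed x, y, z axes, in that order (R = Rz(yaw) Ry(pitch) Rx(roll)).
In Python, from plant import r gives the robot as it stands.
- The arm moves only by the tool carry_out, never from a script. Its argument "moves" is a list of rows, each a list of 7 numbers: the shift along the world's x, y, z in mm, then the turn, a rotation vector about the world's x, y, z in rad, then the opening in per cent of the stroke, from 0 (shut) to 100 (fully open). In form: [[x, y, z, wx, wy, wz, claw], ...]. A call has 1 to 5 rows; each row is the pose to reach, as a shift and turn from the pose commanded when the call began; what a row does not reach only later rows make up. A row lasts 1/10 s, in which the tool goes at most 50 mm and 8.59 degrees, less where a joint would pass 70% of its speed; a pose out of reach is approached as far as the arm can. A call with a gripper value outside its range is refused whole. The fingers move at their own pace and stop on an object; "squeeze" is the grip in N (left out, the last holds). Time passes only in rows, so rows that repeat a pose let the fingers close. It gives the time, the measured TCP pose, the force and the opening at its end, in the units of the state.
- r.get_state(): the state, without advancing time (a new reading comes with each control period).
- r.capture(name): name is "side" or "top" or "wrist"; returns the picture (400x640x3 uint8, blue, green, red); there is no depth.
- r.camera_params(name): a dict with "K" (3x3 intrinsics, pixels), "rvec" (rotation vector, rad) and "tvec" (3), from world to camera coordinates, as OpenCV has them. Camera axes: x right, y down, z forward; pixel columns grow to the right and rows downward; lengths in m; the calibration is good to about 2 mm. A picture is of the moment at which its call begins: read the wrist's pose just before it. camera_params takes no time and is no camera call; for the wrist camera it gives the pose at the moment of the call.
- r.close_job(): hands the job in, once; it reports no verdict.
The state is a dict: "time_s": time; "joints": joint angles; "qd": joint speeds; "joint_torque": joint torques, N m; "tcp_pos": TCP position; "eef_rot": TCP orientation; "contact_force": force on the tool from outside, world axes, zero at the start; "moment": the same for the moment, N m; "gripper_width": finger opening in m.
Only numpy, scipy, OpenCV 4.12 (cv2) and the standard library are available. Lean on these libraries where they do the work, as an engineer would, in place of code of your own. Each camera call takes 0.05 s, during which the arm holds its last target. There are 200 camera calls.

## Task

Three closed metal boxes look alike, but one or two of them are loaded. Find out which by raising the handle end of a box by about a centimetre, its far end staying on the table, and feeling the weight at the wrist; then slide each loaded box back along the table, never lifted clear of it, until its far end sits flush against the stop rail, pressing gently (under 25 N). Leave the light boxes where they stood and the things around undisturbed.

Things in the scene. Friction and masses are not known exactly. Their poses are not given: they have to be found in the camera images.
- box_1: closed grey sheet-metal box number 1, 140 x 70 x 45 mm (x, y, z), one of three alike; origin at the centre of its underside, z up, x lengthwise from the handle end to the far end. The lid does not open. Weighs about 0.28 kg (light) or about 0.85 kg (loaded), each within 15 %, weight centred in the box. One or two of the three are loaded.
- box_1_grip (a point): middle of the steel handle bar of box 1: round bar, 10 mm thick, 48 mm long along the box's y, above the lid at the end nearer the robot; 77 mm above the box's underside (32 mm above the lid) and 52 mm from the box's centre towards -x of the box; axes as the box. Gripped lightly (10 N) the bar turns between the fingers as the box tips about its far lower edge: 1.6 N up if light, 4.8 N if loaded; drag at that edge can alter this by up to half
- box_1_end (a point): middle of the lower edge of box 1's far end (box x = +70 mm, z = 0); axes as the box
- box_2: closed grey sheet-metal box number 2, 140 x 70 x 45 mm (x, y, z), one of three alike; origin at the centre of its underside, z up, x lengthwise from the handle end to the far end. The lid does not open. Weighs about 0.28 kg (light) or about 0.85 kg (loaded), each within 15 %, weight centred in the box. One or two of the three are loaded.
- box_2_grip (a point): middle of the steel handle bar of box 2: round bar, 10 mm thick, 48 mm long along the box's y, above the lid at the end nearer the robot; 77 mm above the box's underside (32 mm above the lid) and 52 mm from the box's centre towards -x of the box; axes as the box. Gripped lightly (10 N) the bar turns between the fingers as the box tips about its far lower edge: 1.6 N up if light, 4.8 N if loaded; drag at that edge can alter this by up to half
- box_2_end (a point): middle of the lower edge of box 2's far end (box x = +70 mm, z = 0); axes as the box
- box_3: closed grey sheet-metal box number 3, 140 x 70 x 45 mm (x, y, z), one of three alike; origin at the centre of its underside, z up, x lengthwise from the handle end to the far end. The lid does not open. Weighs about 0.28 kg (light) or about 0.85 kg (loaded), each within 15 %, weight centred in the box. One or two of the three are loaded.
- box_3_grip (a point): middle of the steel handle bar of box 3: round bar, 10 mm thick, 48 mm long along the box's y, above the lid at the end nearer the robot; 77 mm above the box's underside (32 mm above the lid) and 52 mm from the box's centre towards -x of the box; axes as the box. Gripped lightly (10 N) the bar turns between the fingers as the box tips about its far lower edge: 1.6 N up if light, 4.8 N if loaded; drag at that edge can alter this by up to half
- box_3_end (a point): middle of the lower edge of box 3's far end (box x = +70 mm, z = 0); axes as the box
- stop_rail: straight aluminium stop rail fixed to the table beyond the boxes, 660 mm long (its y), front face 32 mm high; origin at the foot of the middle of the front face, which looks to -x of the rail (the robot); x square to the face, away from the robot
- work_table: the table, top at z = 0, the boxes stand on it
- steel_dish: bystander: shallow steel dish, 117 mm across, 17 mm high; origin at its underside
- squeeze_bottle: bystander: white squeeze bottle, 54 mm across, 158 mm high; origin at its underside
- tin_open: bystander: round lidded tin, 57 mm across, 38 mm high; origin at its underside
Mind the look-alikes: they are no part of the job. Leave any orange look-alike of the box_2 alone.

How it is judged (in metres and radians):
On the way:
1. the handle end of a box is held raised by 5 mm or more (tilt over 0.04 rad) with its far end on the table (within 6 mm) (((angle between box_1's own z axis and vertical above 0.04 rad and height (world z) of box_1_end below 0.006 m and contact force between box_1 and the fingers above 0.6 N) or (angle between box_2's own z axis and vertical above 0.04 rad and height (world z) of box_2_end below 0.006 m and contact force between box_2 and the fingers above 0.6 N) or (angle between box_3's own z axis and vertical above 0.04 rad and height (world z) of box_3_end below 0.006 m and contact force between box_3 and the fingers above 0.6 N))), for 0.2 s.
At the end, for the whole second after the job is handed in: every loaded box stands flat on the table with its far end within 4 mm of the stop rail's front face and square to it within 0.05 rad, within the rail's length; every light box stands flat within 30 mm of where it started; all at rest (((contact force between box_1 and work_table above 5.5 N and x of box_1_end in the frame of stop_rail above -0.004 m and angle between the x axis of box_1 and the x axis of stop_rail, either way round below 0.05 rad and y of box_1 in the frame of stop_rail between -0.31 and 0.31 m) or (contact force between box_1 and work_table below 5.5 N and distance of box_1 from where it was at the start of the episode below 0.03 m)) and angle between each of box_1, box_2, box_3's own z axis and vertical below 0.02 rad and linear speed of each of box_1, box_2, box_3 below 0.005 m/s and height (world z) of each of box_1, box_2, box_3 below 0.005 m and ((contact force between box_2 and work_table above 5.5 N and x of box_2_end in the frame of stop_rail above -0.004 m and angle between the x axis of box_2 and the x axis of stop_rail, either way round below 0.05 rad and y of box_2 in the frame of stop_rail between -0.31 and 0.31 m) or (contact force between box_2 and work_table below 5.5 N and distance of box_2 from where it was at the start of the episode below 0.03 m)) and ((contact force between box_3 and work_table above 5.5 N and x of box_3_end in the frame of stop_rail above -0.004 m and angle between the x axis of box_3 and the x axis of stop_rail, either way round below 0.05 rad and y of box_3 in the frame of stop_rail between -0.31 and 0.31 m) or (contact force between box_3 and work_table below 5.5 N and distance of box_3 from where it was at the start of the episode below 0.03 m))); the robot touches nothing.
It fails at once if a box is lifted clear of the table (far end more than 12 mm up) (height (world z) of any of box_1_end, box_2_end, box_3_end above 0.012 m).
It fails at once if a box is tipped by more than 0.25 rad (handle end about 30 mm up) (angle between any of box_1, box_2, box_3's own z axis and vertical above 0.25 rad).
It fails at once if the stop rail is pressed with more than 25 N (contact force between stop_rail and anything else above 25 N).
It fails at once if a bystander is moved by more than 20 mm (distance of any of steel_dish, squeeze_bottle, tin_open from where it was at the start of the episode above 0.02 m).
It also fails if it takes over 69 s, if anything falls off the work surface, if the arm or the gripper's body presses on something with over 40 N, if the wrist force passes 120 N, or if a joint passes its speed limit or range.

## Working session

There is one attempt and no reset: what is moved stays moved. The work goes in short steps, Python scripts to look and compute and a tool call to move; the robot and the scene stay as the last step left them, time stands still between calls to the robot, and variables do not carry over. Pictures are saved under pics/ and viewed, about 8 in all and at most 12, crops included, and the job is handed in when it is done.

Besides the shell and the picture viewer there is one more tool, called as name(argument=value, ...) on one line, values as JSON. carry_out: Moves the arm, as the interface text tells. Its arguments: {"type":"object","properties":{"moves":{"type":"array"},"squeeze":{"type":"number"}},"required":["moves"]}

```bash
mkdir -p pics; python3 - <<'E'
from plant import r
import cv2
s=r.get_state()
for k,v in s.items(): print(k,v)
print(r.tcp_to_grasp)
for n in("top","side"):
    cv2.imwrite(f"pics/{n}0.png",r.capture(n)); p=r.camera_params(n); print(n,p)
E
```

```text
time_s 0.0
joints [ 8.78962357e+01  2.05898520e+01  6.34640510e-01 -1.99294586e-02
 -7.01347083e+01 -1.65055519e+01]
qd [-0.00472906  0.03394097  0.05982468  0.0907884  -0.02820843  0.02687009]
joint_torque [-1.81729833e-03 -5.82709551e+01  2.93066347e+01  6.99767813e+00
  7.04115533e-03 -1.54875320e-04]
tcp_pos [0.21528771 0.63924523 0.22564773]
eef_rot [  94.73764493   89.90814855 -103.87845821]
contact_force [0.62588019 0.46801743 0.73619552]
moment [ 0.03010092 -0.01800759 -0.00928603]
gripper_width 0.0875167776344744
0.0188
top {'K': array([[415.61958185,   0.        , 323.60813865],
       [  0.        , 415.61958185, 191.6603391 ],
       [  0.        ,   0.        ,   1.        ]]), 'rvec': array([ 2.16564236, -2.1854539 ,  0.06099239]), 'tvec': array([0.02372149, 0.57205485, 1.39205076])}
side {'K': array([[424.72147155,   0.        , 311.96738222],
       [  0.        , 424.72147155, 196.04344745],
       [  0.        ,   0.        ,   1.        ]]), 'rvec': array([ 2.20665047, -0.25483088,  0.11369582]), 'tvec': array([-0.57601747, -0.1534291 ,  1.51338197])}
```

View pics/top0.png

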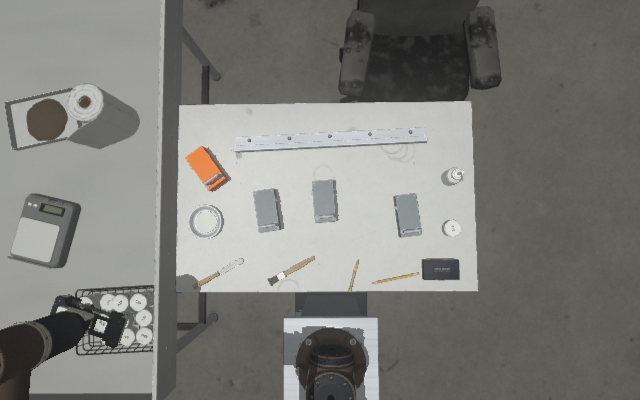

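View pics/side0.png

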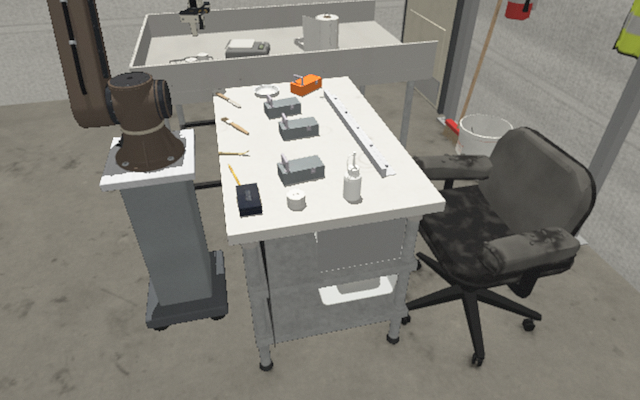

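The top view shows the grey boxes at about (267,210), (325,201) and (408,215), and the rail along row 140. The orange look-alike is at (207,168), the dish at (206,221), the bottle at (455,176) and the tin at (452,228). The side view agrees: handles are on the robot side.

```bash
cat > h.py <<'E'
import numpy as np, cv2
from plant import r
def cast(p,uv,z):
    R,_=cv2.Rodrigues(p["rvec"]); t=p["tvec"].ravel()
    uv=np.atleast_2d(np.array(uv,float))
    d=np.c_[uv,np.ones(len(uv))]@np.linalg.inv(p["K"]).T@R
    c=-R.T@t
    return c+d*((z-c[2])/d[:,2])[:,None]
def proj(p,P): return cv2.projectPoints(np.atleast_2d(np.array(P,float)),p["rvec"],p["tvec"],p["K"],None)[0][:,0]
E
python3 - <<'E'
from h import *
p=r.camera_params("top"); im=cv2.imread("pics/top0.png")
print("cam",(-cv2.Rodrigues(p["rvec"])[0].T@p["tvec"]))
crop=im[115:250,180:480]
cv2.imwrite("pics/c.png",cv2.resize(crop,(798,359),interpolation=cv2.INTER_CUBIC))
hsv=cv2.cvtColor(im,cv2.COLOR_BGR2HSV); g=hsv[...,2]
m=((g>90)&(g<165)&(hsv[...,1]<60)).astype(np.uint8); 
roi=np.zeros_like(m); roi[170:250,230:440]=1; m*=roi
for c in cv2.findContours(m,0,2)[0]:
    if cv2.contourArea(c)<300: continue
    rr=cv2.minAreaRect(c); b=cv2.boxPoints(rr); print(rr,"\n",cast(p,b,.045)[:,:2].round(4).tolist())
    print(g[int(rr[0][1])-30:int(rr[0][1])+32,int(rr[0][0])])
E
```

```text
cam [ 0.46840509 -0.00561825  1.43044744]
((407.2118225097656, 214.8384552001953), (42.55670928955078, 23.987714767456055), 82.40535736083984) 
 [[0.556, -0.2113], [0.5658, -0.2905], [0.4259, -0.3055], [0.4161, -0.227]]
[202 202 202 201 202 203 203 202 203 203 175 152 147 147 148 147 147 148
 149 149 148 148 148 149 149 148 148 149 149 149 149 149 149 150 149 150
 149 149 150 150 149 149 150 151 150 107 150 187 176 142 149 149 157 197
 204 203 204 202 201 202 202 204]
((268.2499694824219, 209.75), (42.28498458862305, 26.02153205871582), 81.8698959350586) 
 [[0.5762, 0.257], [0.5877, 0.1704], [0.4478, 0.1505], [0.4363, 0.2364]]
[212 213 213 213 212 213 213 211 212 213 167 153 153 153 154 154 156 155
 155 155 155 154 155 156 155 156 155 155 156 158 157 156 158 156 157 156
 158 158 157 158 157 157 157 160 160 144 190 178 146 156 158 158 151 200
 209 209 209 209 211 211 211 211]
((324.8235168457031, 200.20587158203125), (41.339412689208984, 24.006006240844727), 85.60128784179688) 
 [[0.6083, 0.0591], [0.6137, -0.0211], [0.4759, -0.0302], [0.4705, 0.0495]]
[208 208 208 207 207 208 207 207 209 208 172 156 151 151 153 153 153 153
 154 153 152 152 151 152 155 154 153 155 157 156 155 157 154 154 155 155
 155 156 157 156 156 155 156 157 158 168 200 177 158 156 156 163 172 204
 209 209 209 209 209 206 206 206]
```

View pics/c.png

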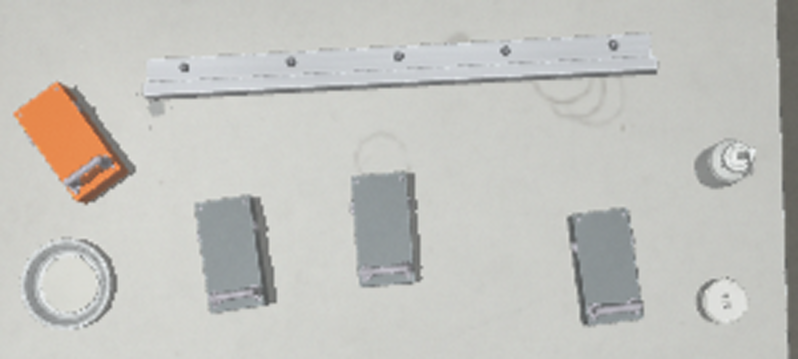

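The enlarged crop shows the lids with the handles at their lower ends; the boxes are yawed a few degrees against the rail, which has a slight yaw itself. Next I go up and over towards the left box.

```bash
python3 - <<'E'
from h import *
from scipy.spatial.transform import Rotation as Ro
s=r.get_state(); R=Ro.from_euler('xyz',s["eef_rot"],degrees=True).as_matrix()
print(R.round(3)); print("tool y yaw",np.degrees(np.arctan2(R[1,1],R[0,1])))
p=r.camera_params("wrist"); Rc=cv2.Rodrigues(p["rvec"])[0]; c=-Rc.T@p["tvec"].ravel()
print("cam in tool",R.T@(c-s["tcp_pos"]),"axes in tool\n",(R.T@Rc.T).round(3),p["K"])
p=r.camera_params("top"); print("rail", cast(p,[[180+147/2.66,115+96/2.66],[180+657/2.66,115+72/2.66]],.0), cast(p,[[180+147/2.66,115+93/2.66],[180+657/2.66,115+70/2.66]],.032))
print(cast(p,[[206,221],[455,176],[452,228]],.0))
E
```

```text
[[-0.    -0.319 -0.948]
 [-0.001 -0.948  0.319]
 [-1.     0.001 -0.   ]]
tool y yaw -108.61476555933842
cam in tool [-0.15834777  0.00046511 -0.07957707] axes in tool
 [[-0.001 -0.298  0.955]
 [ 1.    -0.001  0.   ]
 [ 0.001  0.955  0.298]] [[343.15096434   0.         318.232012  ]
 [  0.         343.15096434 202.05218857]
 [  0.           0.           1.        ]]
rail [[ 0.71877836  0.32601484  0.        ]
 [ 0.74268924 -0.34101786  0.        ]] [[ 0.7170648   0.31862396  0.032     ]
 [ 0.7391307  -0.33358338  0.032     ]]
[[ 0.47625035  0.42564572  0.        ]
 [ 0.62343843 -0.43384828  0.        ]
 [ 0.44525516 -0.41805262  0.        ]]
```

carry_out(moves=[[0, 0, 50, 0, 0, 0, 100], [0, 0, 100, 0, 0, 0, 100], [0, 0, 150, 0, 0, 0, 100], [0, 0, 190, 0, 0, 0, 100], [20, -30, 200, 0, 0, 0, 100]], squeeze=10)

```text
time_s: 0.6
tcp_pos: [0.2345, 0.6123, 0.4299]
eef_rot: [-85.9, 89.7, 75.6]
contact_force: [0.9, 0.3, -0.5]
gripper_width: 0.0877
```

carry_out(moves=[[28, -40, 0, 0, 0, -0.14, 100], [56, -80, 0, 0, 0, -0.28, 100], [84, -120, 0, 0, 0, -0.42, 100], [112, -165, 0, 0, 0, -0.56, 100], [140, -210, 0, 0, 0, -0.7, 100]])

```text
time_s: 1.1
tcp_pos: [0.3728, 0.4028, 0.4263]
eef_rot: [112.2, 90.0, -126.8]
contact_force: [0.8, 0.3, 0.1]
gripper_width: 0.0875
```

carry_out(moves=[[25, -45, -20, 0, 0, -0.14, 100], [45, -90, -50, 0, 0, -0.28, 100], [65, -140, -80, 0, 0, -0.4, 100], [85, -185, -110, 0, 0, -0.4, 100], [85, -195, -147, 0, 0, -0.4, 100]])

```text
time_s: 1.6
tcp_pos: [0.4561, 0.216, 0.2925]
eef_rot: [-64.4, 89.8, 33.9]
contact_force: [1.0, 1.8, -1.2]
gripper_width: 0.0876
```

```bash
python3 - <<'E'
from h import *
from scipy.spatial.transform import Rotation as Ro
s=r.get_state(); R=Ro.from_euler('xyz',s["eef_rot"],degrees=True).as_matrix()
print(s["tcp_pos"],"tool y yaw",np.degrees(np.arctan2(R[1,1],R[0,1])),s["joints"],s["contact_force"])
p=r.camera_params("wrist"); im=r.capture("wrist"); cv2.imwrite("pics/w1.png",im)
import pickle; pickle.dump(p,open("w1.p","wb"))
E
```

```text
[0.45608855 0.21601331 0.29253119] tool y yaw -171.69982799767405 [ 4.77213500e+01  1.91970006e+00 -1.43215993e+01  5.23999704e-02
 -7.35539275e+01 -3.94357719e+01] [ 0.95850084  1.77737139 -1.20745894]
```

View pics/w1.png

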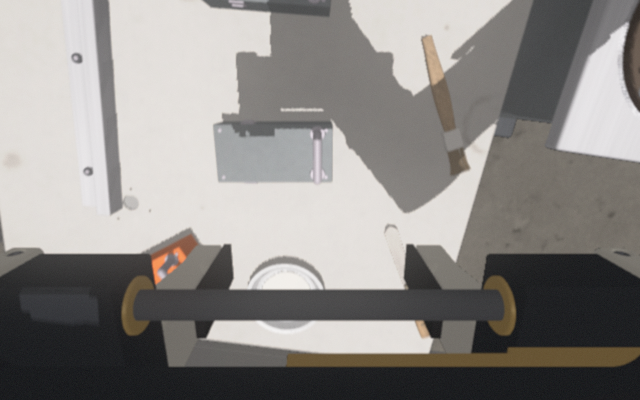

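The wrist view shows the left box with its lid from (215,124) to (333,181), the bar at column 318 over rows 130-183, and the rail's front edge on the left. I'll compute the bar and lid corners.

```bash
python3 - <<'E'
from h import *
import pickle
p=pickle.load(open("w1.p","rb")); im=cv2.imread("pics/w1.png")
cv2.imwrite("pics/w1c.png",cv2.resize(im[0:220,60:350],None,fx=2.7,fy=2.7,interpolation=cv2.INTER_CUBIC))
b=cast(p,[[318,131],[317.5,182]],.077); print("bar",b)
l=cast(p,[[215,126],[217.5,182],[333,180.5],[331.5,126]],.045);print("lid",l.round(4).tolist(),l.mean(0), "bar pred", l.mean(0)-.052*(lambda v:v/np.linalg.norm(v))(l[0]+l[1]-l[2]-l[3]))
v=l[1]-l[2]; print("yaw",np.degrees(np.arctan2(v[1],v[0])), np.linalg.norm(v))
print("rail top edge",cast(p,[[96,0],[108,212]],.032),cast(p,[[96,0],[113,212]],0))
E
```

```text
bar [[0.46180872 0.17261512 0.077     ]
 [0.45430138 0.22835659 0.077     ]]
lid [[0.5804, 0.1873, 0.045], [0.5738, 0.2538, 0.045], [0.4349, 0.2317, 0.045], [0.4468, 0.1679, 0.045]] [0.50898428 0.21018106 0.045     ] bar pred [0.45757786 0.20234652 0.045     ]
yaw 9.050675008053663 0.14059414077348262
rail top edge [[0.71881193 0.07362697 0.032     ]
 [0.71508266 0.31800235 0.032     ]] [[0.73813072 0.06887917 0.        ]
 [0.72722425 0.33092448 0.        ]]
```

View pics/w1c.png

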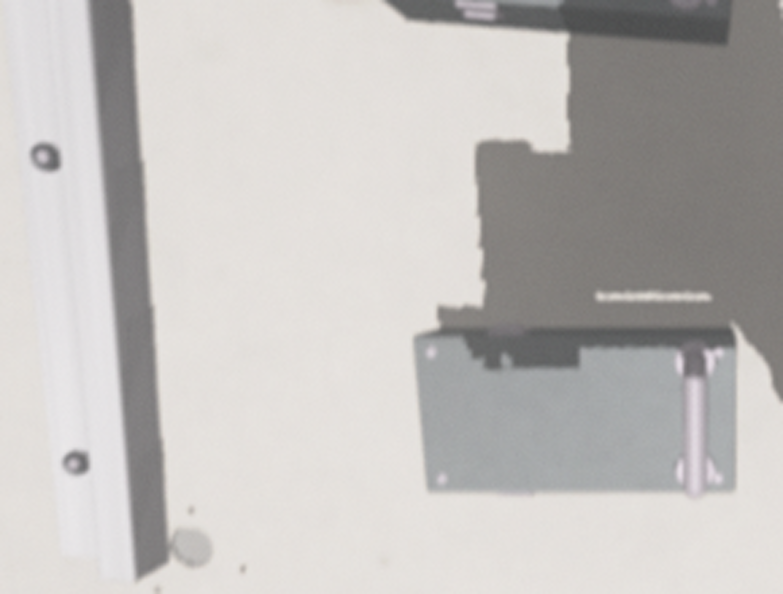

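```bash
python3 - <<'E'
from h import *
import pickle
p=pickle.load(open("w1.p","rb"))
f=lambda L:[[60+a/2.7,b/2.7] for a,b in L]
def yaw(a,b,o=0): v=b-a; return np.degrees(np.arctan2(v[1],v[0]))+o
t=cast(p,f([(93,0),(137,578)]),.032); q=cast(p,f([(131,0),(168,560)]),0)
print("rail top",t,yaw(*t,-90),"\nfoot",q,yaw(*q,-90))
e=cast(p,f([(735,491),(428,491)]),.045); print("edge",e,yaw(*e))
e=cast(p,f([(428,491),(416,345)]),.045); print("far",e,yaw(*e,90))
e=cast(p,f([(694,350),(695,494)]),.077); print("bar",e,e.mean(0),yaw(*e,-90))
E
```

```text
rail top [[0.72047876 0.0738678  0.032     ]
 [0.71167309 0.3203742  0.032     ]] 2.045842228255239 
foot [[0.72369282 0.06679311 0.        ]
 [0.71434252 0.322249   0.        ]] 2.09622820837167
edge [[0.4356045  0.23352103 0.045     ]
 [0.57255889 0.25346746 0.045     ]] 8.286462593736651
far [[0.57255889 0.25346746 0.045     ]
 [0.58139391 0.18947691 0.045     ]] 7.86099237771333
bar [[0.46303579 0.17133467 0.077     ]
 [0.45424533 0.22947151 0.077     ]] [0.45864056 0.20040309 0.077     ] 8.598163067708938
```

carry_out(moves=[[-1, -4, -40, 0, 0, 0, 100], [-1, -4, -80, 0, 0, 0, 100], [-1, -4, -120, 0, 0, 0, 100], [-1, -4, -150, 0, 0, 0, 100], [-1, -4, -150, 0, 0, 0, 100]])

```text
time_s: 2.15
tcp_pos: [0.4513, 0.2118, 0.1379]
eef_rot: [121.5, 89.5, -140.2]
contact_force: [0.7, -0.2, 0.3]
gripper_width: 0.0879
```

carry_out(moves=[[0, 0, 0, 0, 0, 0, 100], [0, 0, 0, 0, 0, 0, 100]])

```text
time_s: 2.35
tcp_pos: [0.4547, 0.2148, 0.1437]
eef_rot: [-62.0, 89.8, 36.4]
contact_force: [0.6, 0.8, 0.4]
gripper_width: 0.0877
```

carry_out(moves=[[4, -14, -20, 0, 0, 0, 100], [4, -14, -40, 0, 0, 0, 100], [4, -14, -40, 0, 0, 0, 100], [4, -14, -40, 0, 0, 0, 100]])

```text
time_s: 2.75
tcp_pos: [0.4585, 0.2005, 0.1034]
eef_rot: [-66.7, 89.9, 31.7]
contact_force: [-0.7, -0.4, 0.5]
gripper_width: 0.0874
```

```bash
cat >> h.py <<'E'
def st():
    from scipy.spatial.transform import Rotation as Ro
    s=r.get_state(); R=Ro.from_euler('xyz',s["eef_rot"],degrees=True).as_matrix()
    print(s["time_s"],s["tcp_pos"].round(4),"yaw",np.degrees(np.arctan2(-R[1,1],-R[0,1])).round(2),"x",R[:,0].round(3),"F",s["contact_force"].round(2),"w",s["gripper_width"])
E
python3 - <<'E'
from h import *
st(); im=r.capture("wrist"); st(); r.capture("top"); st(); cv2.imwrite("pics/w2.png",im)
E
```

```text
2.75 [0.4585 0.2005 0.1034] yaw 8.39 x [ 0.001  0.001 -1.   ] F [-0.72 -0.39  0.53] w 0.0873923827092819
2.8 [0.4587 0.2008 0.1036] yaw 8.39 x [ 0.002  0.001 -1.   ] F [-0.48  0.31  1.37] w 0.08736859937589396
2.85 [0.4587 0.2008 0.1036] yaw 8.39 x [ 0.002  0.002 -1.   ] F [0.45 0.61 0.73] w 0.08746272850877494
```

View pics/w2.png

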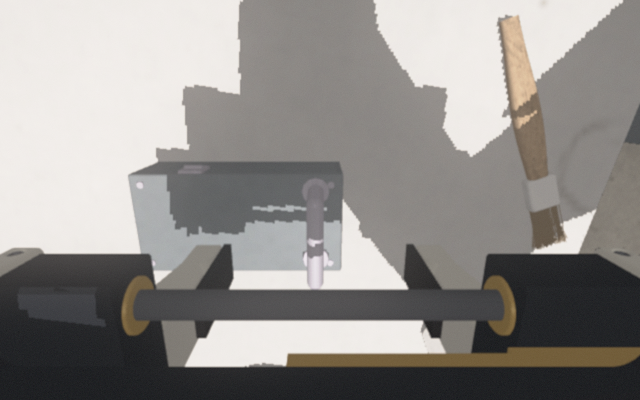

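```bash
python3 - <<'E'
from h import *
p=r.camera_params("wrist")
e=cast(p,[[316,184],[315.5,289]],.077);print(e,e.mean(0))
E
```

```text
[[0.46345916 0.16760777 0.077     ]
 [0.45426182 0.23328574 0.077     ]] [0.45886049 0.20044676 0.077     ]
```

carry_out(moves=[[0, 0, -20, 0, 0, 0, 100], [0, 0, -45, 0, 0, 0, 100], [0, 0, -45, 0, 0, 0, 100], [0, 0, -45, 0, 0, 0, 100]])

```text
time_s: 3.25
tcp_pos: [0.4581, 0.2003, 0.0578]
eef_rot: [-107.3, 90.0, -8.9]
contact_force: [0.1, 0.2, 0.6]
gripper_width: 0.0877
```

carry_out(moves=[[0, 0, 0, 0, 0, 0, 30], [0, 0, 0, 0, 0, 0, 0], [0, 0, 0, 0, 0, 0, 0], [0, 0, 0, 0, 0, 0, 0], [0, 0, 0, 0, 0, 0, 0]], squeeze=10)

```text
time_s: 3.75
tcp_pos: [0.4578, 0.2, 0.0571]
eef_rot: [-55.9, 90.0, 42.5]
contact_force: [0.1, 1.2, -0.2]
gripper_width: 0.0531
```

carry_out(moves=[[0, 0, 0, 0, 0, 0, 0], [0, 0, 0, 0, 0, 0, 0], [0, 0, 0, 0, 0, 0, 0]])

```text
time_s: 4.05
tcp_pos: [0.4577, 0.1999, 0.0568]
eef_rot: [133.5, 90.0, -128.1]
contact_force: [0.0, -0.6, 0.1]
gripper_width: 0.0291
```

```bash
cat >> h.py <<'E'
def ft(n=8):
    F=[]
    for _ in range(n): r.capture("top"); F.append(r.get_state()["contact_force"])
    F=np.array(F); print("F mean",F.mean(0).round(2),"sd",F.std(0).round(2))
E
python3 -c "
from h import *
st();ft()"
```

```text
4.05 [0.4577 0.1999 0.0568] yaw 8.37 x [-0. -0. -1.] F [ 0.03 -0.61  0.13] w 0.02907856058795347
F mean [ 1.58  0.06 -1.41] sd [2.17 0.68 1.19]
```

carry_out(moves=[[0, 0, 0, 0, 0, 0, 0], [0, 0, 0, 0, 0, 0, 0]])

```text
time_s: 4.65
tcp_pos: [0.4581, 0.2002, 0.057]
eef_rot: [-60.6, 90.0, 37.8]
contact_force: [4.2, 1.4, -2.4]
gripper_width: 0.0095
```

```bash
python3 -c "
from h import *
st();ft()"
```

```text
4.65 [0.4581 0.2002 0.057 ] yaw 8.38 x [ 0.001  0.    -1.   ] F [ 4.15  1.45 -2.39] w 0.009464493207005131
F mean [ 3.72  1.32 -1.81] sd [0.38 0.68 0.43]
```

carry_out(moves=[[0, 0, 3, 0, 0, 0, 0], [0, 0, 6, 0, 0, 0, 0], [0, 0, 9, 0, 0, 0, 0], [0, 0, 9, 0, 0, 0, 0], [0, 0, 9, 0, 0, 0, 0]])

```text
time_s: 5.55
tcp_pos: [0.4568, 0.1992, 0.0656]
eef_rot: [113.5, 89.9, -148.2]
contact_force: [-2.3, -0.1, -3.3]
gripper_width: 0.0095
```

```bash
python3 -c "
from h import *
st();ft()"
```

```text
5.55 [0.4568 0.1992 0.0656] yaw 8.34 x [-0.002 -0.001 -1.   ] F [-2.34 -0.11 -3.28] w 0.0094628161742802
F mean [-3.38 -1.15 -3.43] sd [0.64 0.49 0.46]
```

carry_out(moves=[[2, 0, 0, 0, 0, 0, 0], [4, 0.5, 0, 0, 0, 0, 0], [6, 1, 0, 0, 0, 0, 0], [6, 1, 0, 0, 0, 0, 0], [6, 1, 0, 0, 0, 0, 0]])

```text
time_s: 6.45
tcp_pos: [0.4643, 0.2012, 0.0659]
eef_rot: [-65.5, 89.9, 32.8]
contact_force: [0.2, -1.1, -6.5]
gripper_width: 0.0097
```

```bash
python3 -c "
from h import *
st();ft()
cv2.imwrite('pics/s1.png',r.capture('side')[90:200,240:360].repeat(5,0).repeat(5,1))"
```

```text
6.45 [0.4643 0.2012 0.0659] yaw 8.37 x [ 0.001  0.    -1.   ] F [ 0.21 -1.06 -6.49] w 0.00967563327601524
F mean [ 0.79 -0.06 -5.93] sd [0.43 0.28 0.71]
```

View pics/s1.png

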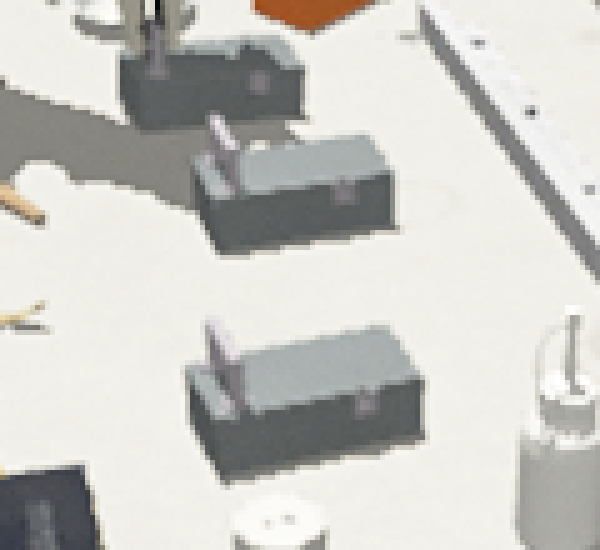

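Box raised about 9 mm reads Fz ≈ -6 N with little drag, so the left box is **loaded**. Lowering it, then sliding it in.

carry_out(moves=[[0, 0, -3, 0, 0, 0, 0], [0, 0, -6, 0, 0, 0, 0], [0, 0, -8.5, 0, 0, 0, 0], [0, 0, -8.5, 0, 0, 0, 0], [0, 0, -8.5, 0, 0, 0, 0]])

```text
time_s: 7.4
tcp_pos: [0.4633, 0.2006, 0.0571]
eef_rot: [120.1, 89.9, -141.5]
contact_force: [-4.2, 0.1, -2.9]
gripper_width: 0.0094
```

```bash
python3 -c "
from h import *
st();ft(5)"
```

```text
7.4 [0.4633 0.2006 0.0571] yaw 8.36 x [-0.001 -0.001 -1.   ] F [-4.23  0.09 -2.86] w 0.009386913632895023
F mean [-3.28 -0.86 -2.77] sd [0.49 0.74 0.43]
```

carry_out(moves=[[10, 0.3, 0, 0, 0, -0.02, 0], [30, 1, 0, 0, 0, -0.05, 0], [50, 2, 0, 0, 0, -0.08, 0], [70, 2.5, 0, 0, 0, -0.11, 0], [80, 3, 0, 0, 0, -0.11, 0]])

```text
time_s: 8.15
tcp_pos: [0.5454, 0.2042, 0.0573]
eef_rot: [-72.1, 89.9, 19.9]
contact_force: [-3.5, -0.2, -3.3]
gripper_width: 0.0094
```

```bash
python3 -c "
from h import *
st();ft(5);st()"
```

```text
8.15 [0.5454 0.2042 0.0573] yaw 2.02 x [ 0.001  0.    -1.   ] F [-3.49 -0.15 -3.34] w 0.00935403046247365
F mean [ 1.88 -0.1  -6.51] sd [1.45 0.46 0.31]
8.4 [0.5435 0.2039 0.0572] yaw 2.09 x [ 0.  0. -1.] F [ 1.1  -0.51 -6.28] w 0.009928114942800634
```

carry_out(moves=[[0, 0, -1, 0, 0, 0, 0], [0, 0, -2, 0, 0, 0, 0], [0, 0, -2, 0, 0, 0, 0]])

```text
time_s: 8.7
tcp_pos: [0.5434, 0.2039, 0.0569]
eef_rot: [-85.9, 90.0, 6.2]
contact_force: [-4.3, -1.1, 6.4]
gripper_width: 0.0095
```

```bash
python3 -c "
from h import *
ft(5);st();cv2.imwrite('pics/w3.png',r.capture('wrist'))
p=r.camera_params('wrist'); import pickle; pickle.dump(p,open('w3.p','wb'))"
```

```text
F mean [-3.85 -1.01  7.06] sd [0.58 0.29 0.34]
8.95 [0.5434 0.2039 0.0569] yaw 2.13 x [ 0.001  0.    -1.   ] F [-4.35 -1.31  7.17] w 0.009361182807423136
```

View pics/w3.png

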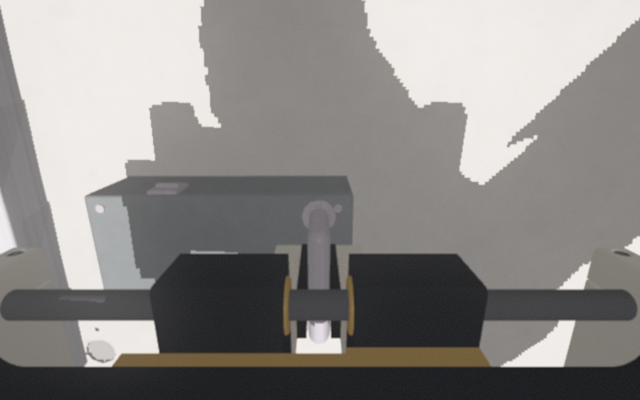

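```bash
python3 - <<'E'
from h import *
import pickle
p=pickle.load(open("w3.p","rb")); im=cv2.imread("pics/w3.png"); g=im.max(2).astype(int)
for row in (60,120,180,240,300): print(row,g[row,0:120:4])
e=cast(p,[[89,196],[102,285]],.045);print("far",e)
E
```

```text
60 [128 120 127 195 237 238 238 238 237 239 238 238 240 239 240 238 239 239
 239 240 239 240 240 238 240 240 242 240 241 241]
120 [123 124 126 126 126 124 130 189 237 239 239 240 239 239 238 240 241 240
 241 240 239 241 241 240 240 241 240 241 240 240]
180 [126 127 133 130 133 134 133 135 133 133 136 238 238 238 238 238 238 239
 240 240 239 239 240 240 239 240 239 239 239 237]
240 [240 238 238 227 146 136 132 126 128 128 129 137 131 135 145 238 238 238
 239 238 238 237 237 231 175 175 176 174 174 172]
300 [127  73  74  76  75  75  76  79  77  77  74  78  77  81  78  80  85  84
  94  94  93  95  96 102 104 108  98  81  81  81]
far [[0.6615434  0.17712126 0.045     ]
 [0.66268572 0.2292744  0.045     ]]
```

carry_out(moves=[[8, 0.3, 1, 0, 0, 0, 0], [16, 0.6, 1, 0, 0, 0, 0], [24, 0.9, 1, 0, 0, 0, 0], [32, 1.2, 1, 0, 0, 0, 0], [35, 1.3, 1, 0, 0, 0, 0]])

```text
time_s: 9.5
tcp_pos: [0.5775, 0.2048, 0.0569]
eef_rot: [111.7, 89.9, -156.2]
contact_force: [-10.6, -0.5, 8.1]
gripper_width: 0.0096
```

```bash
python3 -c "
from h import *
ft(4);st();cv2.imwrite('pics/w4.png',r.capture('wrist'))"
```

```text
F mean [-4.99 -0.81  3.35] sd [0.43 0.41 0.98]
9.7 [0.5777 0.2048 0.057 ] yaw 2.09 x [-0.001 -0.001 -1.   ] F [-4.34 -1.39  2.37] w 0.009470491457906342
```

```bash
python3 - <<'E'
from h import *
import pickle
p=pickle.load(open("w3.p","rb"))
print(cast(p,[[12,60],[28,120],[43,180],[57,240]],0), cast(p,[[14,240]],.032))
p=r.camera_params("wrist"); im=cv2.imread("pics/w4.png")
cv2.imwrite("pics/w4c.png",cv2.resize(im[40:300,0:260],None,fx=2.3,fy=2.3,interpolation=cv2.INTER_CUBIC))
E
```

```text
[[0.72377376 0.11003422 0.        ]
 [0.72178156 0.14401899 0.        ]
 [0.72022043 0.18165205 0.        ]
 [0.71916322 0.22354996 0.        ]] [[0.7181528  0.20952898 0.032     ]]
```

View pics/w4c.png

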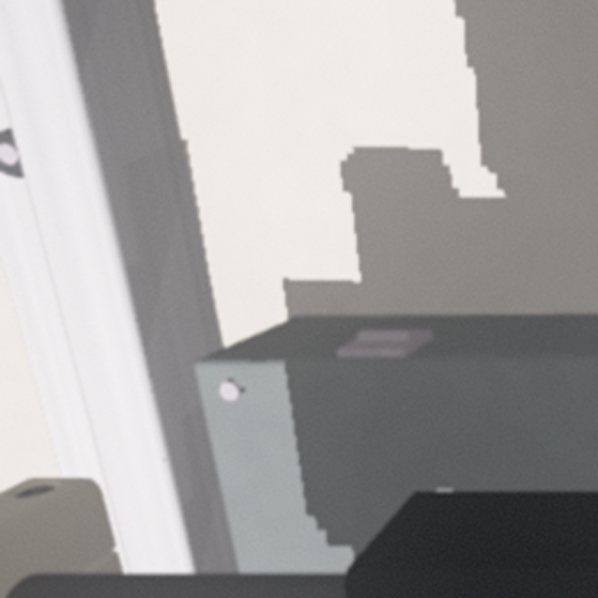

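carry_out(moves=[[5, 0.2, 0, 0, 0, 0, 0], [10, 0.4, 0, 0, 0, 0, 0], [13, 0.5, 0, 0, 0, 0, 0], [14, 0.5, 0, 0, 0, 0, 0]])

```text
time_s: 10.15
tcp_pos: [0.591, 0.2053, 0.0569]
eef_rot: [109.3, 89.9, -158.6]
contact_force: [-10.8, -0.6, 7.6]
gripper_width: 0.0094
```

carry_out(moves=[[0.5, 0, 0, 0, 0, 0, 0], [1, 0, 0, 0, 0, 0, 0], [1.5, 0, 0, 0, 0, 0, 0], [1.5, 0, 0, 0, 0, 0, 0]])

```text
time_s: 10.55
tcp_pos: [0.5923, 0.2053, 0.0569]
eef_rot: [108.7, 89.9, -159.2]
contact_force: [-9.3, -0.1, 5.9]
gripper_width: 0.0098
```

carry_out(moves=[[0.5, 0, 0, 0, 0, 0, 0], [1, 0, 0, 0, 0, 0, 0], [1, 0, 0, 0, 0, 0, 0]])

```text
time_s: 10.85
tcp_pos: [0.5933, 0.2054, 0.057]
eef_rot: [108.7, 89.9, -159.2]
contact_force: [-9.9, -0.3, 7.0]
gripper_width: 0.0095
```

carry_out(moves=[[0.5, 0, 0, 0, 0, 0, 0], [1, 0, 0, 0, 0, 0, 0], [1, 0, 0, 0, 0, 0, 0]])

```text
time_s: 11.15
tcp_pos: [0.5943, 0.2054, 0.057]
eef_rot: [107.5, 89.9, -160.4]
contact_force: [-10.0, 0.0, 6.3]
gripper_width: 0.0095
```

carry_out(moves=[[0.5, 0, 0, 0, 0, 0, 0], [1, 0, 0, 0, 0, 0, 0], [1, 0, 0, 0, 0, 0, 0]])

```text
time_s: 11.45
tcp_pos: [0.5953, 0.2053, 0.0569]
eef_rot: [109.4, 89.9, -158.5]
contact_force: [-9.3, -0.5, 6.2]
gripper_width: 0.0095
```

carry_out(moves=[[0.5, 0, 0, 0, 0, 0, 0], [1, 0, 0, 0, 0, 0, 0], [1, 0, 0, 0, 0, 0, 0]])

```text
time_s: 11.75
tcp_pos: [0.5963, 0.2054, 0.057]
eef_rot: [108.3, 89.9, -159.6]
contact_force: [-10.1, -0.5, 6.5]
gripper_width: 0.0097
```

carry_out(moves=[[0.5, 0, 0, 0, 0, 0, 0], [1, 0, 0, 0, 0, 0, 0], [1, 0, 0, 0, 0, 0, 0]])

```text
time_s: 12.05
tcp_pos: [0.5973, 0.2054, 0.057]
eef_rot: [108.6, 89.9, -159.3]
contact_force: [-8.9, 0.1, 5.7]
gripper_width: 0.0093
```

carry_out(moves=[[0.5, 0, 0, 0, 0, 0, 0], [1, 0, 0, 0, 0, 0, 0], [1, 0, 0, 0, 0, 0, 0]])

```text
time_s: 12.35
tcp_pos: [0.5983, 0.2053, 0.057]
eef_rot: [108.0, 89.8, -159.9]
contact_force: [-9.6, -0.0, 5.9]
gripper_width: 0.0094
```

carry_out(moves=[[0.5, 0, 0, 0, 0, 0, 0], [1, 0, 0, 0, 0, 0, 0], [1, 0, 0, 0, 0, 0, 0]])

```text
time_s: 12.65
tcp_pos: [0.5982, 0.2053, 0.0569]
eef_rot: [104.2, 89.8, -163.8]
contact_force: [-14.1, 0.3, 9.0]
gripper_width: 0.0094
```

```bash
python3 - <<'E'
from h import *
st()
im=r.capture("wrist"); cv2.imwrite("pics/w5c.png",cv2.resize(im[40:300,0:260],None,fx=2.3,fy=2.3,interpolation=cv2.INTER_CUBIC))
E
```

```text
12.65 [0.5982 0.2053 0.0569] yaw 2.08 x [-0.004 -0.001 -1.   ] F [-14.15   0.3    9.01] w 0.009443484426660664
```

View pics/w5c.png

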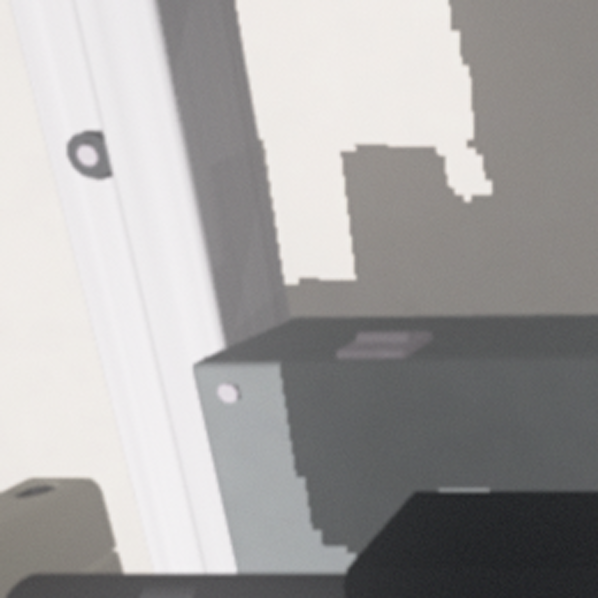

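The crop shows the box's far edge meeting the rail parallel along its length. The tool stalled at x=0.598 with Fx jumping to -14 N, so it is in contact. Release and go to the middle box.

carry_out(moves=[[-0.5, 0, 0.5, 0, 0, 0, 20], [-0.5, 0, 0.5, 0, 0, 0, 70], [-0.5, 0, 0.5, 0, 0, 0, 100], [-0.5, 0, 0.5, 0, 0, 0, 100], [-0.5, 0, 0.5, 0, 0, 0, 100]])

```text
time_s: 13.2
tcp_pos: [0.601, 0.2058, 0.0569]
eef_rot: [-68.0, 90.0, 24.1]
contact_force: [0.2, 0.1, -0.5]
gripper_width: 0.0439
```

carry_out(moves=[[0, 0, 0, 0, 0, 0, 100], [0, 0, 15, 0, 0, 0, 100], [0, 0, 45, 0, 0, 0, 100], [0, 0, 80, 0, 0, 0, 100], [-20, -20, 115, 0, 0, 0, 100]])

```text
time_s: 13.7
tcp_pos: [0.5821, 0.1868, 0.1724]
eef_rot: [-146.1, 90.0, -53.9]
contact_force: [-0.1, -0.1, 0.0]
gripper_width: 0.0838
```

carry_out(moves=[[-20, -30, 20, 0, 0, 0, 100], [-40, -65, 30, 0, 0, 0, 100], [-60, -100, 40, 0, 0, 0, 100], [-80, -135, 40, 0, 0, 0, 100], [-95, -165, 40, 0, 0, 0, 100]])

```text
time_s: 14.2
tcp_pos: [0.4846, 0.0193, 0.2124]
eef_rot: [-64.9, 89.9, 27.1]
contact_force: [0.3, -0.5, 0.3]
gripper_width: 0.0876
```

carry_out(moves=[[0, 0, 0, 0, 0, 0, 100], [0, 0, 0, 0, 0, 0, 100]])

```text
time_s: 14.4
tcp_pos: [0.4857, 0.0202, 0.2123]
eef_rot: [-71.0, 89.9, 21.0]
contact_force: [0.0, 0.1, -0.8]
gripper_width: 0.0876
```

```bash
python3 - <<'E'
from h import *
import pickle
st()
p=r.camera_params("wrist"); im=r.capture("wrist"); cv2.imwrite("pics/w6.png",im); pickle.dump(p,open("w6.p","wb"))
E
```

```text
14.4 [0.4857 0.0202 0.2123] yaw 1.99 x [ 0.001  0.    -1.   ] F [ 0.    0.07 -0.76] w 0.08758274019507063
```

View pics/w6.png

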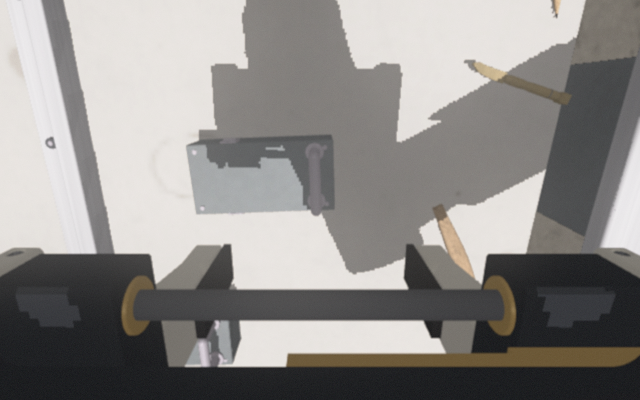

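The picture shows the middle box's bar from (316,146) to (316,214), near the tool's centre column 318, and the lid's +y edge from (197,214) to (334,209), so the box yaw is about 2° more than the tool's. The left box stays at the rail.

```bash
python3 - <<'E'
from h import *
import pickle
p=pickle.load(open("w6.p","rb"))
e=cast(p,[[315.5,148],[316.5,213]],.077);print("bar",e,e.mean(0))
l=cast(p,[[189,146],[197,213.5],[334.5,209.5]],.045);print(l)
for a,b,o in((l[2],l[1],0),(l[1],l[0],90)): v=b-a; print(np.degrees(np.arctan2(v[1],v[0]))+o)
m=(l[0]+l[1])/2; a=np.radians(4.1); print("bar pred",m-.122*np.array([np.cos(a),np.sin(a),0]))
E
```

```text
bar [[ 0.48807189 -0.01753096  0.077     ]
 [ 0.48531689  0.04116291  0.077     ]] [0.48669439 0.01181597 0.077     ]
[[ 0.60784374 -0.01066259  0.045     ]
 [ 0.60508554  0.05686648  0.045     ]
 [ 0.46723887  0.04794178  0.045     ]]
3.7043713661228335
2.338922066155007
bar pred [0.48477687 0.01437926 0.045     ]
```

carry_out(moves=[[1, -7, -40, 0, 0, 0.025, 100], [1, -7, -80, 0, 0, 0.025, 100], [1, -7, -110, 0, 0, 0.025, 100], [1, -7, -135, 0, 0, 0.025, 100], [1, -7, -155, 0, 0, 0.025, 100]])

```text
time_s: 14.95
tcp_pos: [0.4867, 0.0144, 0.0549]
eef_rot: [110.3, 89.9, -156.1]
contact_force: [0.8, 0.2, 0.3]
gripper_width: 0.0878
```

carry_out(moves=[[0, 0, 0, 0, 0, 0, 100], [0, 0, 0, 0, 0, 0, 100]])

```text
time_s: 15.15
tcp_pos: [0.4872, 0.0143, 0.0568]
eef_rot: [125.9, 89.9, -140.5]
contact_force: [0.1, -0.4, 1.2]
gripper_width: 0.0875
```

```bash
python3 -c "
from h import *
st();ft(4)"
```

```text
15.15 [0.4872 0.0143 0.0568] yaw 3.56 x [-0.001 -0.001 -1.   ] F [ 0.1  -0.39  1.22] w 0.08754299329806493
F mean [0.35 0.08 0.57] sd [0.36 0.26 0.21]
```

carry_out(moves=[[0, 0, 0, 0, 0, 0, 0], [0, 0, 0, 0, 0, 0, 0], [0, 0, 0, 0, 0, 0, 0], [0, 0, 0, 0, 0, 0, 0], [0, 0, 0, 0, 0, 0, 0]], squeeze=10)

```text
time_s: 15.85
tcp_pos: [0.4867, 0.0137, 0.0569]
eef_rot: [151.1, 90.0, -115.4]
contact_force: [-0.4, 0.9, 0.2]
gripper_width: 0.053
```

carry_out(moves=[[0, 0, 0, 0, 0, 0, 0], [0, 0, 0, 0, 0, 0, 0], [0, 0, 0, 0, 0, 0, 0], [0, 0, 0, 0, 0, 0, 0], [0, 0, 0, 0, 0, 0, 0]])

```text
time_s: 16.35
tcp_pos: [0.4869, 0.0137, 0.0569]
eef_rot: [-77.8, 90.0, 15.7]
contact_force: [2.0, 0.6, -1.0]
gripper_width: 0.0129
```

```bash
python3 -c "
from h import *
st();ft(5)"
```

```text
16.35 [0.4869 0.0137 0.0569] yaw 3.5 x [ 0.  0. -1.] F [ 1.99  0.59 -1.01] w 0.01294445151518218
F mean [ 0.73  0.11 -0.3 ] sd [0.84 0.42 0.52]
```

carry_out(moves=[[1.5, 0.1, 3, 0, 0, 0, 0], [3, 0.2, 6, 0, 0, 0, 0], [5, 0.3, 9, 0, 0, 0, 0], [5, 0.3, 9, 0, 0, 0, 0], [5, 0.3, 9, 0, 0, 0, 0]])

```text
time_s: 17.1
tcp_pos: [0.4917, 0.014, 0.0659]
eef_rot: [12.9, 90.0, 106.4]
contact_force: [0.7, -0.7, -3.5]
gripper_width: 0.0092
```

```bash
python3 -c "
from h import *
st();ft(8);st()"
```

```text
17.1 [0.4917 0.014  0.0659] yaw 3.49 x [-0.  0. -1.] F [ 0.75 -0.69 -3.46] w 0.009169056767960048
F mean [ 0.07  0.01 -2.08] sd [0.25 0.5  0.47]
17.5 [0.4916 0.014  0.0658] yaw 3.5 x [-0. -0. -1.] F [-0.01  0.3  -2.26] w 0.009333297747455453
```

Fz ≈ -2.1 N with no drag, so the middle box is **light**. I put it down where it stood and move to the right box.

carry_out(moves=[[-1.5, -0.1, -3, 0, 0, 0, 0], [-3, -0.2, -6, 0, 0, 0, 0], [-5, -0.3, -9, 0, 0, 0, 0], [-5, -0.3, -9, 0, 0, 0, 0], [-5, -0.3, -9, 0, 0, 0, 0]])

```text
time_s: 18.0
tcp_pos: [0.4867, 0.0137, 0.0568]
eef_rot: [-133.0, 90.0, -39.5]
contact_force: [-1.0, -0.0, -0.0]
gripper_width: 0.0093
```

carry_out(moves=[[0, 0, 0, 0, 0, 0, 100], [0, 0, 0, 0, 0, 0, 100], [0, 0, 0, 0, 0, 0, 100], [0, 0, 0, 0, 0, 0, 100], [0, 0, 0, 0, 0, 0, 100]])

```text
time_s: 18.5
tcp_pos: [0.4868, 0.0137, 0.0569]
eef_rot: [-77.5, 90.0, 16.0]
contact_force: [0.9, -0.5, -0.4]
gripper_width: 0.0438
```

carry_out(moves=[[0, 0, 0, 0, 0, 0, 100], [0, 0, 15, 0, 0, 0, 100], [0, 0, 45, 0, 0, 0, 100], [0, 0, 85, 0, 0, 0, 100], [0, -10, 125, 0, 0, 0, 100]])

```text
time_s: 19.0
tcp_pos: [0.4864, 0.0039, 0.1831]
eef_rot: [110.3, 90.0, -156.1]
contact_force: [1.5, 0.0, 0.1]
gripper_width: 0.0834
```

carry_out(moves=[[-5, -35, 15, 0, 0, 0, 100], [-15, -75, 30, 0, 0, 0, 100], [-20, -115, 40, 0, 0, 0.02, 100], [-25, -160, 40, 0, 0, 0.045, 100], [-30, -200, 40, 0, 0, 0.045, 100]])

```text
time_s: 19.5
tcp_pos: [0.4564, -0.198, 0.2226]
eef_rot: [-97.7, 89.9, -1.5]
contact_force: [1.2, -0.0, -0.2]
gripper_width: 0.0876
```

carry_out(moves=[[-6, -35, 0, 0, 0, 0, 100], [-12, -70, 0, 0, 0, 0, 100], [-12, -70, 0, 0, 0, 0, 100], [-12, -70, 0, 0, 0, 0, 100]])

```text
time_s: 19.9
tcp_pos: [0.4442, -0.267, 0.2216]
eef_rot: [60.9, 90.0, 156.9]
contact_force: [0.6, -0.4, -0.2]
gripper_width: 0.0879
```

```bash
python3 - <<'E'
from h import *
import pickle
st()
p=r.camera_params("wrist"); im=r.capture("wrist"); cv2.imwrite("pics/w7.png",im); pickle.dump(p,open("w7.p","wb"))
t=r.capture("top"); a=cv2.imread("pics/top0.png"); d=cv2.absdiff(t,a).max(2); print("top diff near middle box (rows180-222,cols310-340):",(d[180:222,310:340]>40).sum())
print("pred handle px",proj(p,[[.440,-.269,.077],[.492,-.263,.045]]))
h=cv2.cvtColor(im,cv2.COLOR_BGR2HSV); g=h[...,2]
for row in range(110,235,8): print(row,g[row,150:370:5])
E
```

```text
19.9 [ 0.4442 -0.267   0.2216] yaw 5.95 x [-0.001  0.    -1.   ] F [ 0.56 -0.36 -0.19] w 0.08791231573958745
top diff near middle box (rows180-222,cols310-340): 165
pred handle px [[321.37022511 186.1894149 ]
 [268.73233745 178.7242277 ]]
110 [242 242 242 241 240 240 240 241 242 240 240 240 239 239 171 149 150 149
 146 146 143 144 141 141 140 140 143 141 142 140 142 142 143 142 139 142
 142 143 168 238 238 143 144 146]
118 [241 242 241 241 243 241 240 241 241 240 241 241 239 239 239 151 148 149
 146 145 144 144 141 143 143 143 142 142 141 143 142 142 143 142 143 143
 143 236 215 235 236 145 146 147]
126 [242 241 241 241 241 240 241 241 241 241 241 239 239 239 239 150 149 148
 144 144 144 143 143 142 141 140 141 142 142 139 142 142 143 140 143 142
 144 155 144 143 155 144 148 150]
134 [241 242 242 241 241 241 242 241 241 241 241 241 151 149 148 147 148 146
 145 144 143 141 141 142 142 141 142 141 142 139 138 142 141 141 141 141
 142 142 144 144 147 150 147 146]
142 [242 240 241 241 241 241 240 241 240 240 241 219 109 108 105 103 105 132
 129 122  96  93  92  92  91  92  91  91  92  93
[... 1382 characters left out ...]
2 239 241 239 184 219 124 111 108 108 108
 103 104 103 103 101 104 102 101  99 101 101  99  99 101 103 124 212 219
 125 107 127 145 145 144 145 144]
214 [242 240 240 241 240 241 241 241 240 241 240 239 236 236 162 142 142 141
 134 137 133 140 138 138 142 139 140 140 138 141 141 142 141 140 169 221
 143 145 142 143 144 142 144 147]
222 [240 241 240 241 241 240 241 241 240 241 240 239 239 232 146 145 144 143
 141 142 142 141 141 139 141 141 142 139 140 138 142 143 139 142 141 141
 143 144 142 143 142 145 143 144]
230 [240 241 240 240 241 240 240 239 240 239 239 239 239 223 146 144 143 143
 143 142 144 145 142 141 141 142 141 142 140 143 141 141 142 143 144 142
 146 143 146 145 142 142 142 143]
```

```bash
python3 - <<'E'
from h import *
import pickle
p=pickle.load(open("w7.p","rb")); im=cv2.imread("pics/w7.png"); g=im.max(2).astype(int)
for row in (162,174,186,198,206,212,216): print(row,g[row,306:346:1])
for c in (210,250,290,310,322): print(c,g[134:154,c],g[204:222,c])
b=[]
for row in range(160,206,2):
    w=np.where(np.diff((g[row,306:332]>115).astype(int))==1)[0]; b.append((row,306+w[0]+1 if len(w) else -1))
print(b)
E
```

```text
162 [104 106 105 105 106 105 104 105 107 112 114 120 124 127 133 131 133 133
 132 128 127 136 165 186 190 191 193 194 194 194 196 195 192 188 208 236
 240 239 239 239]
174 [102 102 104 104 103 104 104 104 102 106 108 114 124 129 129 130 129 137
 171 204 200 182 177 185 189 187 188 189 187 188 188 190 188 185 208 235
 240 240 239 239]
186 [101 103 103 103 102 101 104 103 101 104 107 111 122 125 134 180 230 235
 227 218 201 183 174 186 186 189 188 190 190 192 191 190 188 171 144 142
 145 144 143 142]
198 [101 103 104 105 103 104 104 104 110 118 130 146 174 197 211 223 231 234
 228 218 201 190 194 203 186 182 185 185 186 188 186 188 182 167 143 143
 144 146 144 145]
206 [101 101 103 103 103 103 103 103 110 124 132 140 162 191 212 223 229 234
 228 219 202 180 149 129 125 128 130 128 120 107 104 103 102 111 127 142
 144 145 143 145]
212 [122 126 125 126 126 129 128 124 127 128 126 125 127 138 174 216 231 234
 229 220 203 180 154 137 131 132 135 134 134 133 135 136 134 139 144 142
 146 144 145 144]
216 [142 140 140 141 138 139 142 139 141 139 141 139 136 139 161 201 216 218
 214 202 176 15
[... 687 characters left out ...]
141 139 138 140 140 141 143 142]
322 [142 142 143 139 124 103  97  96  95  99 103 109 119 129 133 133 129 123
 122 121] [230 230 229 230 229 230 230 230 231 231 230 226 216 181 147 141 144 143]
[(160, np.int64(314)), (162, np.int64(317)), (164, np.int64(317)), (166, np.int64(317)), (168, np.int64(318)), (170, np.int64(318)), (172, np.int64(318)), (174, np.int64(318)), (176, np.int64(318)), (178, np.int64(318)), (180, np.int64(318)), (182, np.int64(318)), (184, np.int64(317)), (186, np.int64(318)), (188, np.int64(318)), (190, np.int64(318)), (192, np.int64(318)), (194, np.int64(318)), (196, np.int64(317)), (198, np.int64(315)), (200, np.int64(315)), (202, np.int64(314)), (204, np.int64(314))]
```

```bash
python3 - <<'E'
from h import *
import pickle
p=pickle.load(open("w7.p","rb"))
e=cast(p,[[322.3,150],[322.7,216]],.077); print(e,e.mean(0)); st()
E
```

```text
[[ 0.44265947 -0.30188076  0.077     ]
 [ 0.43572478 -0.24047321  0.077     ]] [ 0.43919212 -0.27117698  0.077     ]
20.0 [ 0.4447 -0.2659  0.2218] yaw 6.07 x [-0.  0. -1.] F [ 0.17 -0.4  -0.08] w 0.08772260970089325
```

carry_out(moves=[[-5, -5, -40, 0, 0, 0.003, 100], [-5, -5, -80, 0, 0, 0.003, 100], [-5, -5, -120, 0, 0, 0.003, 100], [-5, -5, -145, 0, 0, 0.003, 100], [-5, -5, -164, 0, 0, 0.003, 100]])

```text
time_s: 20.5
tcp_pos: [0.4393, -0.27, 0.0562]
eef_rot: [68.8, 89.9, 165.2]
contact_force: [-0.1, 0.5, -0.6]
gripper_width: 0.0872
```

carry_out(moves=[[0, 0, 0, 0, 0, 0, 100], [0, 0, 0, 0, 0, 0, 100]])

```text
time_s: 20.7
tcp_pos: [0.4403, -0.2707, 0.0583]
eef_rot: [122.5, 90.0, -141.2]
contact_force: [0.2, 1.2, 0.0]
gripper_width: 0.0878
```

```bash
python3 - <<'E'
from h import *
st();ft(3); p=r.camera_params("wrist"); print(proj(p,[.4392,-.2712,.077])); g=r.capture("wrist").max(2).astype(int)
for row in (200,225,240): print(row,g[row,290:350])
E
```

```text
20.7 [ 0.4403 -0.2707  0.0583] yaw 6.34 x [-0. -0. -1.] F [0.25 1.19 0.01] w 0.08779132787243164
F mean [0.37 0.18 0.54] sd [0.5  0.78 0.12]
[[318.86692052 278.87634957]]
200 [ 99  99 100 100 101 101 100 102  99 100 100 101 102 100 103 100 101 100
 102 109 115 122 122 124 127 127 129 130 133 127 129 127 127 128 123 123
 116 111 108 104 103 104 104 104 107 104 106 107 105 105 106 106 109 108
 106 110 106 108 108 107]
225 [100 100 100  99 100 102 101 101 100 100 102 100 103 101 101 105 113 117
 115 114 113 115 117 120 117 118 118 119 118 115 120 118 120 118 118 116
 117 114 117 120 117 110 107 104 105 105 105 103 105 106 106 105 107 107
 107 107 111 106 108 105]
240 [ 97  99 100 100  98 100 100 100  98  99  97  99 101 101 101 100 103 110
 119 120 120 121 124 126 126 127 128 131 130 131 127 126 127 126 125 125
 123 122 119 113 107 103 101 104 104 103 103 105 106 104 104 105 105 106
 106 105 107 106 107 104]
```

Bar is centred at column ~318, between the fingers. Close and raise.

carry_out(moves=[[0, 0, -1, 0, 0, 0, 0], [0, 0, -1, 0, 0, 0, 0], [0, 0, -1, 0, 0, 0, 0], [0, 0, -1, 0, 0, 0, 0], [0, 0, -1, 0, 0, 0, 0]], squeeze=10)

```text
time_s: 21.4
tcp_pos: [0.4397, -0.2713, 0.0569]
eef_rot: [78.5, 90.0, 174.7]
contact_force: [0.4, -0.2, 0.3]
gripper_width: 0.0536
```

carry_out(moves=[[0, 0, 0, 0, 0, 0, 0], [0, 0, 0, 0, 0, 0, 0], [0, 0, 0, 0, 0, 0, 0], [0, 0, 0, 0, 0, 0, 0], [0, 0, 0, 0, 0, 0, 0]])

```text
time_s: 21.9
tcp_pos: [0.4397, -0.2713, 0.0568]
eef_rot: [93.0, 90.0, -170.8]
contact_force: [0.0, -0.2, -0.9]
gripper_width: 0.0134
```

```bash
python3 -c "
from h import *
ft(5);st()"
```

```text
F mean [ 0.37  0.01 -0.21] sd [1.07 0.44 0.75]
22.15 [ 0.4399 -0.2713  0.0569] yaw 6.25 x [ 0. -0. -1.] F [ 1.25  0.19 -0.37] w 0.009574379575954096
```

carry_out(moves=[[1.5, 0.1, 3, 0, 0, 0, 0], [3, 0.3, 6, 0, 0, 0, 0], [5, 0.5, 9, 0, 0, 0, 0], [5, 0.5, 9, 0, 0, 0, 0], [5, 0.5, 9, 0, 0, 0, 0]])

```text
time_s: 22.65
tcp_pos: [0.4447, -0.2708, 0.0659]
eef_rot: [-57.6, 90.0, 38.6]
contact_force: [0.7, 0.5, -2.7]
gripper_width: 0.0093
```

```bash
python3 -c "
from h import *
st();ft(8);st()"
```

```text
22.65 [ 0.4447 -0.2708  0.0659] yaw 6.24 x [ 0.  0. -1.] F [ 0.75  0.46 -2.71] w 0.009347326902764855
F mean [ 0.51 -0.03 -1.99] sd [0.5  0.36 0.61]
23.05 [ 0.4447 -0.2708  0.0658] yaw 6.25 x [-0.  0. -1.] F [ 1.32 -0.27 -2.12] w 0.009395412722755944
```

Fz ≈ -2.0 N, so the right box is **light** as well; only the left box is loaded. Lower it, release, move clear and check.

carry_out(moves=[[-1.5, -0.1, -3, 0, 0, 0, 0], [-3, -0.3, -6, 0, 0, 0, 0], [-5, -0.5, -9, 0, 0, 0, 0], [-5, -0.5, -9, 0, 0, 0, 0], [-5, -0.5, -9, 0, 0, 0, 0]])

```text
time_s: 23.55
tcp_pos: [0.4397, -0.2713, 0.0568]
eef_rot: [-147.9, 90.0, -51.7]
contact_force: [-1.1, -1.0, -0.2]
gripper_width: 0.0095
```

carry_out(moves=[[0, 0, 0, 0, 0, 0, 100], [0, 0, 0, 0, 0, 0, 100], [0, 0, 0, 0, 0, 0, 100], [0, 0, 0, 0, 0, 0, 100], [0, 0, 0, 0, 0, 0, 100]])

```text
time_s: 24.05
tcp_pos: [0.4398, -0.2713, 0.0569]
eef_rot: [-106.9, 90.0, -10.6]
contact_force: [-0.5, 0.0, -0.7]
gripper_width: 0.044
```

carry_out(moves=[[0, 0, 0, 0, 0, 0, 100], [0, 0, 15, 0, 0, 0, 100], [0, 0, 50, 0, 0, 0, 100], [0, 0, 95, 0, 0, 0, 100], [0, 0, 140, 0, 0, 0, 100]])

```text
time_s: 24.55
tcp_pos: [0.4392, -0.2712, 0.1982]
eef_rot: [75.9, 89.9, 172.1]
contact_force: [1.9, -0.5, 0.3]
gripper_width: 0.0834
```

carry_out(moves=[[5, 30, 20, 0, 0, 0, 100], [5, 70, 40, 0, 0, 0, 100], [5, 110, 40, 0, 0, 0, 100], [5, 110, 40, 0, 0, 0, 100], [5, 110, 40, 0, 0, 0, 100]])

```text
time_s: 25.05
tcp_pos: [0.4448, -0.1605, 0.2372]
eef_rot: [-90.3, 90.0, 6.1]
contact_force: [1.4, 0.3, 0.6]
gripper_width: 0.0878
```

```bash
python3 - <<'E'
from h import *
st(); t=r.capture("top"); cv2.imwrite("pics/t1.png",t)
cv2.imwrite("pics/t1c.png",cv2.resize(t[115:250,180:480],(798,359),interpolation=cv2.INTER_CUBIC))
E
```

```text
25.05 [ 0.4448 -0.1605  0.2372] yaw 6.38 x [ 0.001  0.    -1.   ] F [1.43 0.33 0.59] w 0.0878118066868961
```

View pics/t1c.png

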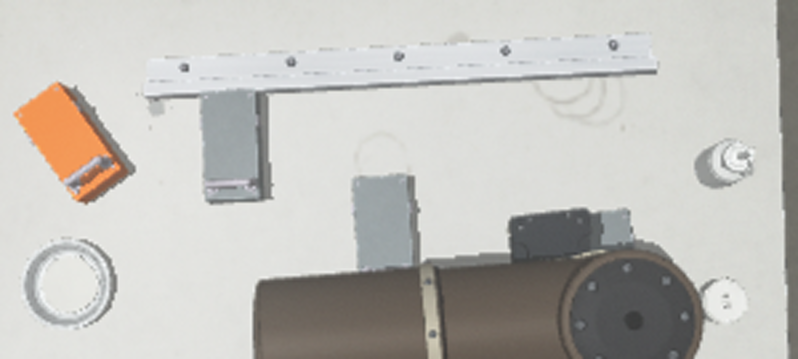

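The final view shows the left box's far edge against the rail and square to it. The middle box, the visible far end of the right box and the bystanders are where they were. Handing in.

```bash
python3 -c "
from h import *
a=cv2.imread('pics/top0.png');b=cv2.imread('pics/t1.png');d=cv2.absdiff(a,b).max(2)>40
print('bystander diffs dish,bottle',d[200:240,185:225].sum(),d[165:190,440:470].sum())
r.close_job();print('closed')"
```

```text
bystander diffs dish,bottle 0 5
the job is handed in; nothing more can be done
closed
```

I found one loaded box, the left one (seen from the robot), slid it flush to the stop rail, and handed the job in at about 25 s.

**Weighing:** I raised each handle end by about 9 mm and read the force at the wrist. The left box pulled down with about 5.9 N, so it is loaded. The middle and right boxes pulled about 2.1 N and 2.0 N, so they are light. My first reading on the left box was muddied by drag at its far edge: 3.4 N down with 3.4 N sideways. I shifted the hold 6 mm and the sideways force nearly vanished, so I used that second reading.

**Sliding:** I lowered the left box, turned it about 6° to square it with the rail, and slid it in. The hand stopped moving at the rail as the forward force rose from about 10 N (sliding friction) to about 14 N, so the wrist push stayed under the 25 N limit. I then let go.

**Last checks:**
- **Loaded box:** the final top view shows its far end on the rail and square to it. I judged this by eye and by the force at the stop; I did not measure the gap again after letting go.
- **Light boxes:** both were set down by reversing the raise. The middle one looked unmoved. The arm hid most of the right one in the last picture, so only its far end was visible there.
- **Bystanders:** the before-and-after comparison shows no real change for the dish and bottle. The tin was partly shadowed by the arm but looked in place, and the orange look-alike was not touched.

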